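# Click the cleat tub's lid shut

## Robot

A 6-joint arm with a two-finger parallel gripper is mounted at the origin on the work surface. World frame = base frame: x ahead of the robot, y to its left, z up, the work surface at z = 0. Lengths are in mm, angles in degrees, forces in N, time in s.
With the tool pointing down it reaches from about 325 to 925 mm from the base axis. Payload 3.1 kg.
Tool frame: the origin (TCP) lies at the very end of the fingers, on their centre line; the grasp point (between the pads) lies grasp_offset behind it (grasp_offset is the distance from the TCP to the grasp point, in mm); z points along the fingers, y is the line along which they close (so a half turn about z gives the same grasp; the last joint's range is limited). The gripper opens to 85 mm and grips with 20 to 120 N. Pads are 22 mm wide; open, the fingers measure 114 mm over their backs; the gripper's body (76 mm by 85 mm) begins 54 mm behind the grasp point. The pads swing forward as they close: fully open they stand 13 mm farther back than shut.
Start: joints at [65.019, 12.427, 92.441, -0, 75.132, -6.429], TCP at [198.839, 592.539, 231.3] pointing down, gripper open.
Joint ranges: [-157.48, 157.48], [-44.54, 120.13], [17.64, 146.25], [-64.5, 244.5], [7.68, 150.69], [-147.95, 147.95]. Speed limits (degrees/s): [159.86, 159.86, 180, 180, 180, 180].

## Interface

Orientations are given as [roll, pitch, yaw] about the fixed x, y, z axes, in that order (R = Rz(yaw) Ry(pitch) Rx(roll)).
In Python, from station import * gives the robot as it stands. Calls block until the motion is done:
- goto(position, orientation): joint-space move of the TCP to a pose.
- move_l(position, attitude=None, speed=150): straight line of the TCP; attitude=None keeps the orientation; speed is the mean speed in mm/s.
- move_j(angles): joint-space move.
- grip(opening, squeeze=None): finger opening in mm; squeeze is the grip in N (None keeps the last); returns when the fingers have stopped.
- wait(seconds).
- solve_ik(position, orientation): joint angles nearest the present ones, or None.
- get_obs(): the state.
- get_image(name): name is "scene" or "side" or "wrist"; returns the picture (480x640x3 uint8, red, green, blue); there is no depth.
- get_calibration(name): a dict with "fx", "fy", "cx", "cy" (pixels), "R" (3x3) and "t" (3): a world point X has camera coordinates R X + t; the wrist camera has in their place "mount" (4x4, takes a point from camera to tool coordinates, whose origin is the TCP and whose axes are the flange's). Camera axes: x right, y down, z forward; pixel columns grow to the right and rows downward; lengths in mm; the calibration is good to about 2 mm. A picture is of the moment at which its call begins: read the wrist's pose just before it. get_calibration takes no time and is no camera call.
A pose or a line that the arm cannot do raises Unreachable and nothing moves.
- sign_off(): hands the job in; it is judged then, once.
Trained networks look in the newest picture that a camera, given by its name, has taken for a name from the list of things; names that differ only in an ending like _2 or _b are one class to them, and where a whole thing is asked for, a point or a joint stands for the part that bears it (a point fixed in the world has none). Each returns a list of dicts, best first, with "score" (0 to 1); they miss things now and then, are a little off and sometimes report something else, mostly with a low value. They report only what shows in the picture. A call takes as long as a camera call. They do not tell look-alikes from the thing itself.
- spot_in(name, camera): "extent" ([centre column, centre row, width, height] in pixels, round what is visible of it).
- regions_of(name, camera): "region" (480x640 bool, what is visible of it) and "extent" ([centre column, centre row, width, height] in pixels, round what is visible of it).
The state is a dict: "t": time; "joint_pos": joint angles; "qvel": joint speeds; "effort": joint torques, N m; "tcp_pos": TCP position; "ee_rot": TCP orientation; "wrist_force": force on the tool from outside, world axes, zero at the start; "moment": the same for the moment, N m; "grip_width": finger opening in mm; "grip_force": force on a finger pad.
Only numpy, scipy, OpenCV 4.12 (cv2) and the standard library are available. Lean on these libraries where they do the work, as an engineer would, in place of code of your own. Each camera call takes 0.05 s, during which the arm holds its last target. There are 200 camera calls.

## Task

The snap-fit lid of the storage tub on the mudroom bench is only resting in place: all four sections of its rim still stand up. Press each of the four sections down until it clicks shut, level with the lid's corners, leaving the tub standing about where it is. Do not pick up or lift the tub or anything else, do not disturb the mug, flashlight, buckle and key fob beside it, and finish with the hand clear.

Things in the scene. Friction and masses are not known exactly. Their poses are not given: they have to be found in the camera images.
- tub: Loose grey tub, 130 (x) by 190 mm (y), 0.6 to 1.3 kg, with white snap-fit lid; yaw within 0.5 rad of the world's axes. Origin: centre of its underside. Heights above the bench: lid's recessed middle panel (76 x 136 mm) 74 mm; four fixed corners (26 x 26 mm, centred at x +-52, y +-82 mm) 80 mm. Between the corners lie four movable rim sections of the same white plastic, 2 mm gaps.
- near_top (a point): Centre of the top face of the rim section on the tub's -x long side (the side nearest the robot when the tub is unturned): x, y = (-52, 0) mm in the tub's frame. Section 26 mm wide, 134 mm long along the tub's y. Top 88 mm above the bench when standing up (8 mm proud of the corners), 80 mm (level with them) when shut; the point moves with it.
- rim_near (a joint): How far the near section is pressed straight down, in m: 0 up, 0.008 clicked shut. It resists with about 6 N at first, less as it goes, snaps over near half-way (4 mm), then goes home and stays; let go earlier, it springs back up.
- far_top (a point): Centre of the top face of the rim section on the tub's +x long side: x, y = (52, 0) mm in the tub's frame. Section 26 mm wide, 134 mm long along the tub's y. Top 88 mm above the bench when standing up (8 mm proud of the corners), 80 mm (level with them) when shut; the point moves with it.
- rim_far (a joint): How far the far section is pressed straight down, in m: 0 up, 0.008 clicked shut. It resists with about 6 N at first, less as it goes, snaps over near half-way (4 mm), then goes home and stays; let go earlier, it springs back up.
- left_top (a point): Centre of the top face of the rim section on the tub's +y short side: x, y = (0, 82) mm in the tub's frame. Section 26 mm wide, 74 mm long along the tub's x. Top 88 mm above the bench when standing up (8 mm proud of the corners), 80 mm (level with them) when shut; the point moves with it.
- rim_left (a joint): How far the left section is pressed straight down, in m: 0 up, 0.008 clicked shut. It resists with about 6 N at first, less as it goes, snaps over near half-way (4 mm), then goes home and stays; let go earlier, it springs back up.
- right_top (a point): Centre of the top face of the rim section on the tub's -y short side: x, y = (0, -82) mm in the tub's frame. Section 26 mm wide, 74 mm long along the tub's x. Top 88 mm above the bench when standing up (8 mm proud of the corners), 80 mm (level with them) when shut; the point moves with it.
- rim_right (a joint): How far the right section is pressed straight down, in m: 0 up, 0.008 clicked shut. It resists with about 6 N at first, less as it goes, snaps over near half-way (4 mm), then goes home and stays; let go earlier, it springs back up.
- mug: Bystander: dark green ceramic mug, 80 mm across, 95 mm tall, handle on its +y side; beside the tub's +y end. Origin: centre of its foot.
- flashlight: Bystander: yellow plastic flashlight lying on its side along its own x, 160 mm long, 48 mm across the head (+x end); beside the tub's -y end. Origin: on the bench under its middle.
- buckle: Bystander: flat steel ice-cleat buckle, 50 x 46 mm, 10 mm high, on the tub's +x side. Origin: centre of its underside.
- key_fob: Bystander: black plastic key fob, 62 x 36 mm, 12 mm high, on the tub's -x side. Origin: centre of its underside.
Not all that is in view belongs to the job. Of the things that look like the tub, the middle-sized one is meant.

How it is judged (in metres and radians):
At the end, for the whole second after the job is handed in: All four rim sections are pressed down by more than 6.5 of their 8 mm; the tub stands level at rest on the bench within 50 mm of where it began; the mug (upright), flashlight, buckle and key fob lie on the bench within 30 mm of where they began (value of joint each of rim_near, rim_far, rim_left, rim_right above 0.0065 m and distance of tub from where it was at the start of the episode below 0.05 m and angle between tub's own z axis and vertical below 0.05 rad and height (world z) of tub below 0.006 m and linear speed of tub below 0.02 m/s and distance of each of mug, flashlight, buckle, key_fob from where it was at the start of the episode below 0.03 m and height (world z) of each of mug, flashlight, buckle, key_fob below 0.01 m and angle between mug's own z axis and vertical below 0.1 rad); the robot touches nothing.
It fails at once if the tub is lifted (more than 15 mm) or tipped (more than 0.2 rad) (height (world z) of tub above 0.015 m or angle between tub's own z axis and vertical above 0.2 rad).
It fails at once if the tub is shoved more than 50 mm (distance of tub from where it was at the start of the episode above 0.05 m).
It fails at once if a bystander (mug, flashlight, buckle, key fob) is lifted more than 15 mm (height (world z) of any of mug, flashlight, buckle, key_fob above 0.015 m).
It fails at once if a bystander (mug, flashlight, buckle, key fob) is moved more than 30 mm (distance of any of mug, flashlight, buckle, key_fob from where it was at the start of the episode above 0.03 m).
It also fails if it takes over 45 s, if anything falls off the work surface, if the arm or the gripper's body presses on something with over 40 N, if the wrist force passes 120 N, or if a joint passes its speed limit or range.

## Working session

There is one attempt and no reset: what is moved stays moved. The work goes in short steps, each a Python script; the robot and the scene stay as the last script left them, time stands still between calls to the robot, and variables do not carry over. Pictures are saved under pics/ and viewed, at most 10 in all, crops included, and the job is handed in when it is done.

```bash
mkdir -p pics; python3 - <<'E'
from station import *
import cv2
for n in("scene","side"):
    im=get_image(n); cv2.imwrite(f"pics/{n}0.png",im[:,:,::-1])
    for k in("tub","mug","flashlight","buckle","key_fob"):
        print(n,k,[(round(d["score"],2),[round(float(v)) for v in d["extent"]]) for d in spot_in(k,n)])
    c=get_calibration(n); print(c)
o=get_obs();print(o["t"],o["wrist_force"])
E
```

```text
scene tub [(0.96, [372, 232, 68, 47]), (0.78, [288, 267, 111, 77]), (0.65, [255, 193, 117, 85])]
scene mug [(0.96, [381, 271, 51, 57])]
scene flashlight [(0.61, [212, 264, 43, 55])]
scene buckle [(0.62, [286, 323, 33, 20])]
scene key_fob [(0.29, [287, 266, 110, 80])]
{'fx': 470.9547156578388, 'fy': 470.9547156578388, 'cx': 322.948063534507, 'cy': 243.86995573883058, 'R': array([[-0.60372106,  0.79714913, -0.00861087],
       [ 0.42415624,  0.31205168, -0.8501266 ],
       [-0.67499064, -0.51689169, -0.52650794]]), 't': array([ 387.14224529, -131.64822164, 1355.77241903])}
side tub [(0.9, [320, 412, 236, 131]), (0.77, [361, 287, 119, 104]), (0.76, [227, 296, 77, 73])]
side mug [(0.7, [294, 245, 50, 54])]
side flashlight [(0.88, [435, 336, 71, 64])]
side buckle []
side key_fob [(0.72, [314, 334, 28, 27])]
{'fx': 488.7243495344397, 'fy': 488.7243495344397, 'cx': 321.93495190715385, 'cy': 253.35385105379956, 'R': array([[ 0.93078639, -0.36505581,  0.01926021],
       [-0.18459647, -0.51483665, -0.83717821],
       [ 0.31553263,  0.77567872, -0.54659096]]), 't': array([-522.78315919,  132.04711563,  864.46034063])}
0.6 [-0.89847496 -0.36925008  0.29370614]
```

View pics/scene0.png

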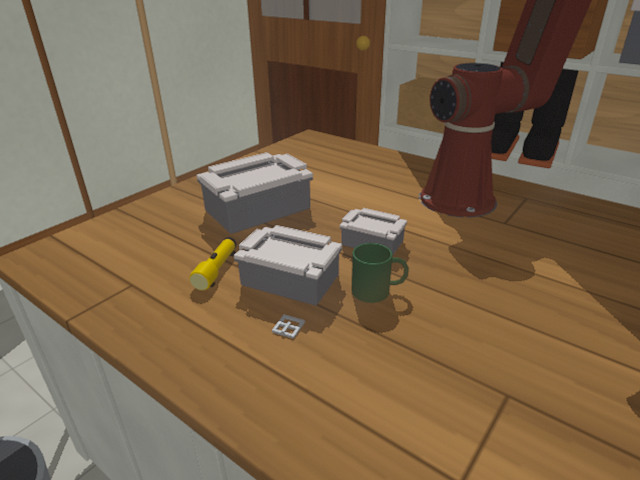

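View pics/side0.png

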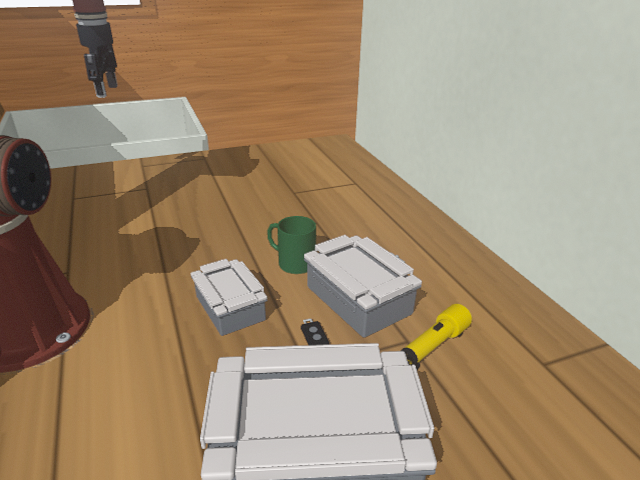

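The tub candidates in the scene view are at (372,232), which is small, (288,267), which is middle-sized, and (255,193), which is large. In the side view they are at (227,296), (361,287) and (320,412). The one at (288,267) / (361,287) fits: it is middle-sized, with the mug, flashlight, buckle and key fob around it. I'll fit its pose to the silhouettes and check the size.

```bash
cat > h.py <<'E'
from station import *
import cv2, numpy as np
from scipy.optimize import minimize
def proj(c,X):
    p=X@np.asarray(c["R"]).T+c["t"]; return np.c_[c["fx"]*p[:,0]/p[:,2]+c["cx"],c["fy"]*p[:,1]/p[:,2]+c["cy"]]
def wristcal():
    o=get_obs(); c=dict(get_calibration("wrist")); M=np.array(c["mount"])
    from scipy.spatial.transform import Rotation as Ro
    r,p,y=o["ee_rot"]; T=np.eye(4); T[:3,:3]=Ro.from_euler("xyz",[r,p,y],degrees=True).as_matrix(); T[:3,3]=o["tcp_pos"]
    I=np.linalg.inv(T@M); c["R"]=I[:3,:3]; c["t"]=I[:3,3]; return c
def tubpts(x,y,a,P):
    P=np.asarray(P,float); c,s=np.cos(a),np.sin(a)
    return np.c_[x+c*P[:,0]-s*P[:,1],y+s*P[:,0]+c*P[:,1],P[:,2]]
B=[(i*62,j*92,0) for i in(-1,1) for j in(-1,1)]+[(i*65,j*95,80) for i in(-1,1) for j in(-1,1)]+\
  [(i*65,j*67,88) for i in(-1,1) for j in(-1,1)]+[(i*37,j*95,88) for i in(-1,1) for j in(-1,1)]
def hull(c,v):
    m=np.zeros((480,640),np.uint8); p=cv2.convexHull(proj(c,tubpts(*v,B)).astype(np.float32))
    cv2.fillConvexPoly(m,np.round(p*16).astype(np.int32),1,shift=4); return m>0
E
python3 - <<'E'
from h import *
ext={"scene":(288,267),"side":(361,287)}; D={}
for n,e in ext.items():
    im=get_image(n); r=min(regions_of("tub",n),key=lambda d:np.hypot(d["extent"][0]-e[0],d["extent"][1]-e[1]))
    D[n]=(get_calibration(n),np.array(r["region"]),im)
def cost(u):
    v=(u[0],u[1],u[2]/100); s=0
    for c,m,_ in D.values():
        h=hull(c,v); s+=1-(h&m).sum()/(h|m).sum()
    return s
# start: ray of centre at z=40
c=D["scene"][0]; d=c["R"].T@np.array([(288-c["cx"])/c["fx"],(267-c["cy"])/c["fy"],1]); o=-c["R"].T@c["t"]; X=o+d*(40-o[2])/d[2]
best=min((minimize(cost,[X[0],X[1],a],method="Nelder-Mead",options=dict(initial_simplex=[[X[0],X[1],a],[X[0]+30,X[1],a],[X[0],X[1]+30,a],[X[0],X[1],a+15]])) for a in(-45,-25,0,25,45)),key=lambda r:r.fun)
print(X,best.x,best.fun)
x,y,a=best.x; a/=100
cr=[]
for n,(c,m,im) in D.items():
    im=im[:,:,::-1].copy()
    h=hull(c,(x,y,a)).astype(np.uint8); cv2.drawContours(im,cv2.findContours(h,0,1)[0],-1,(0,0,255),1)
    u,w=ext[n]; cr.append(cv2.resize(im[w-75:w+75,u-90:u+90],None,fx=2.2,fy=2.2))
cv2.imwrite("pics/crop.png",np.hstack(cr))
for n,zz in (("mug",50),("flashlight",20),("buckle",5),("key_fob",6)):
  for k in D:
    c=D[k][0]
    for e in spot_in(n,k)[:1]:
        d=c["R"].T@np.array([(e["extent"][0]-c["cx"])/c["fx"],(e["extent"][1]-c["cy"])/c["fy"],1]); o=-c["R"].T@c["t"]; print(n,k,(o+d*(zz-o[2])/d[2]).round())
E
```

```text
[ 597.8956685  -125.10990868   40.        ] [ 586.32907127 -128.87938015   20.90206145] 0.1395362190117886
mug scene [513.  49.  50.]
mug side [506.  33.  50.]
flashlight scene [ 675. -280.   20.]
flashlight side [ 661. -287.   20.]
buckle scene [711. -28.   5.]
buckle side [ 668. -275.    5.]
key_fob side [ 470. -192.    6.]
```

View pics/crop.png

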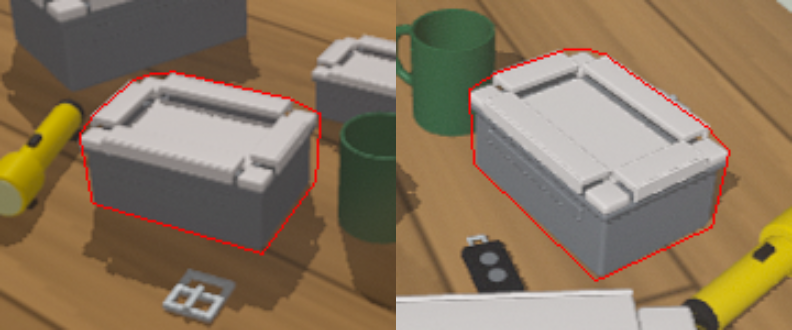

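The middle tub is confirmed: the fitted 130x190 outline matches both views, with the mug to its left and the flashlight to its right, at about (586,-129), yaw 0.21. All four rim sections stand proud. Next I'll close the gripper, go above and take one wrist look.

```bash
python3 - <<'E'
from h import *
x,y,a=586.3,-128.9,.209
grip(0)
for yaw in (a*57.3,a*57.3+90,a*57.3-90,a*57.3+180):
    q=solve_ik([x,y,330],[180,0,yaw]); print(yaw,None if q is None else np.round(q,0))
o=get_obs(); print(o["ee_rot"],o["tcp_pos"],o["grip_width"])
yaw=a*57.3
goto([x-40*0,y,330],[180,0,yaw])
c=wristcal(); im=get_image("wrist")[:,:,::-1].copy()
print([(round(d["score"],2),np.round(d["extent"])) for d in spot_in("tub","wrist")])
for P in ([(i*65,j*95,80) for i,j in((-1,-1),(1,-1),(1,1),(-1,1))],[(i*38,j*68,74) for i,j in((-1,-1),(1,-1),(1,1),(-1,1))]):
    cv2.polylines(im,[proj(c,tubpts(x,y,a,P)).astype(np.int32)],True,(0,0,255),1)
cv2.imwrite("pics/w0.png",im); o=get_obs();print(o["t"],o["tcp_pos"],o["wrist_force"])
E
```

```text
11.9757 [-19.   6.  89.  -0.  85.  59.]
101.9757 [-19.   6.  89.   0.  85. -31.]
-78.0243 None
191.9757 [ -19.    6.   89.    0.   85. -121.]
[ 1.79999017e+02 -1.21506128e-03  1.61448489e+02] [198.82650029 592.54792266 231.3211851 ] -0.10427486396359333
[(0.97, array([541., 369., 192., 200.])), (0.91, array([324., 184., 221., 152.])), (0.79, array([219., 350., 120.,  64.]))]
4.9667 [ 586.44094801 -128.11448682  329.91736577] [-0.39562296  0.38677608  0.0091241 ]
```

View pics/w0.png

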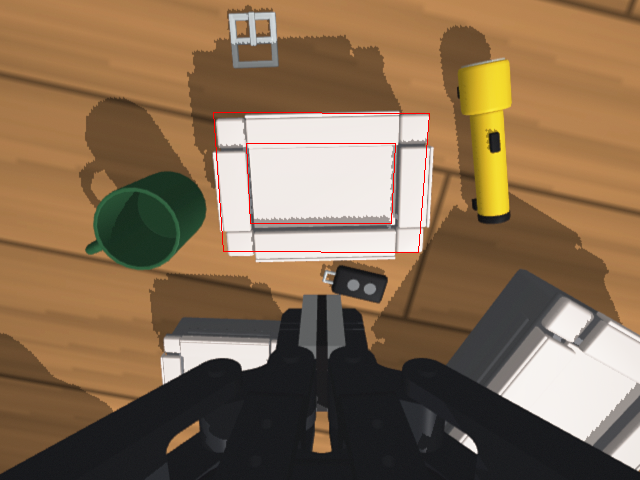

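The wrist view agrees with the model. Its corners at (217,116), (428,112), (420,255) and (228,255) lie within about 3 mm of the overlay. Now I'll press each section with closed fingertips, watching the force.

```bash
python3 - <<'E'
from h import *
x,y,a=586.3,-128.9,.209
for n,P in (("near",(-52,0,0)),("right",(0,-82,0)),("far",(52,0,0)),("left",(0,82,0))):
    p=tubpts(x,y,a,[P])[0]
    move_l([p[0],p[1],125],speed=200); move_l([p[0],p[1],90],speed=80)
    f0=get_obs()["wrist_force"][2]; L=[]
    for z in np.arange(88,76.4,-1):
        move_l([p[0],p[1],z],speed=20); o=get_obs(); f=o["wrist_force"][2]-f0
        L.append((round(float(o["tcp_pos"][2]),1),round(float(f),1)))
        if f>20: break
    move_l([p[0],p[1],125],speed=150); print(n,p[:2].round(),L,get_obs()["t"],flush=True)
E
```

```text
near [ 535. -140.] [(88.2, -0.4), (87.6, 3.2), (86.1, 2.4), (84.6, -0.5), (83.5, -0.4), (82.8, 0.2), (81.9, -1.0), (80.9, 0.0), (80.1, 0.3), (80.0, 5.2), (80.0, 10.2), (79.9, 15.2)] 10.225
right [ 603. -209.] [(88.3, -0.4), (87.7, 3.2), (86.4, 2.2), (84.4, 0.0), (83.2, -0.2), (82.7, -0.0), (81.9, 0.4), (80.9, -1.2), (80.1, 1.0), (80.1, 5.7), (80.0, 8.8), (80.0, 12.7)] 14.9167
far [ 637. -118.] [(88.2, -0.5), (87.8, 4.3), (86.3, 1.5), (84.3, 0.2), (83.3, 0.1), (82.8, -1.6), (81.9, -0.2), (80.9, -1.2), (80.1, -1.0), (80.0, 4.8), (80.0, 8.9), (80.0, 11.9)] 19.6
left [569. -49.] [(88.2, -1.5), (87.7, 3.3), (86.2, 2.0), (84.5, -0.8), (83.5, -1.1), (82.8, -0.9), (81.9, -0.4), (80.9, -1.2), (80.1, -0.3), (80.0, 4.0), (80.0, 9.9), (79.9, 13.5)] 24.2917
```

All four clicked over and bottomed at 80 mm. I'll back off and check.

```bash
python3 - <<'E'
from h import *
x,y,a=586.3,-128.9,.209
move_l([x,y,330],speed=250)
w=get_image("wrist")[:,:,::-1]; s=get_image("side")[:,:,::-1]; c=get_image("scene")[:,:,::-1]
t=np.vstack([cv2.resize(s[210:360,270:470],(400,300)),cv2.resize(c[190:340,200:400],(400,300))])
cv2.imwrite("pics/end.png",np.hstack([t,cv2.resize(w[:300,80:],(400,214)) if 0 else cv2.copyMakeBorder(cv2.resize(w[:300],(400,188)),0,412,0,0,0)]))
print(get_obs()["t"],get_obs()["wrist_force"])
E
```

```text
25.475 [-0.22069557  0.55544755 -1.02263048]
```

View pics/end.png

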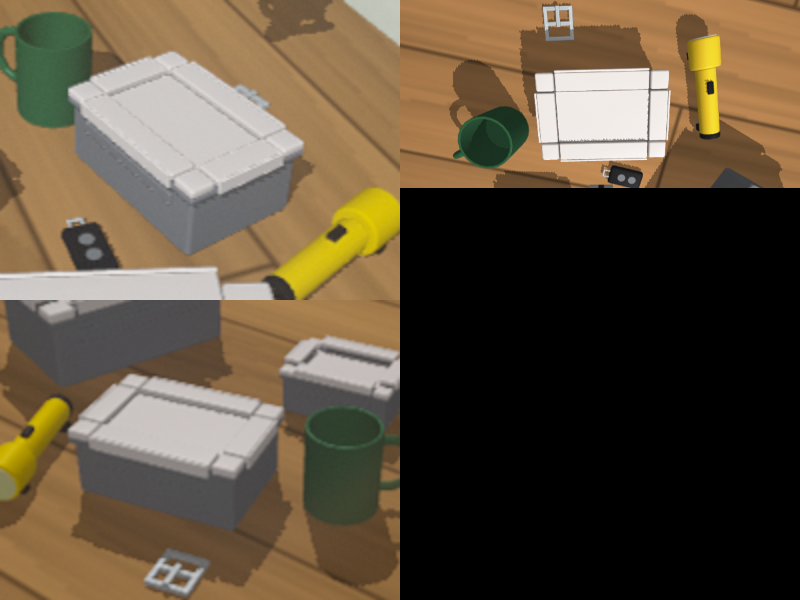

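All four sections are down around (185,120) in the side crop and (175,430) in the scene crop. The tub and bystanders haven't moved, and the hand is clear.

```bash
python3 -c "
from station import *
print(sign_off())"
```

```text
the job is handed in; nothing more can be done
None
```

I pressed all four rim sections of the middle-sized tub until they clicked shut at 80 mm, left the tub and bystanders where they stood with the hand clear, and handed the job in after about 25.5 s; no verdict came back.

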